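Index a dish stage by feel

ROBOT

A 6-joint arm with a two-finger parallel gripper is mounted at the origin on a cart in front of the work surface, level with it; the furniture and walls round the work are solid. World frame = base frame: x ahead of the robot, y to its left, z up, the work surface at z = 0. Lengths are in m, angles in rad, forces in N, time in s.
With the tool pointing down it reaches from about 0.3 to 1 m from the base axis. Payload 5.1 kg.
Tool frame: the origin (TCP) lies on the centre line of the jaws, within the pads' length; the fingertips stand 22 mm ahead of it and the grasp point (between the pads) lies 3 mm ahead of it; z points along the fingers, y is the line along which they close (so a half turn about z gives the same grasp; the last joint's range is limited). The gripper opens to 95 mm and grips with 3 to 60 N. Pads are 20 mm wide; open, the fingers measure 119 mm over their backs; the gripper's body (75 mm by 180 mm) begins 59 mm behind the grasp point.
Start: joints at [-1.43, 0.124, 1.65, -0, 1.367, -0.083], TCP at [0.144, -0.634, 0.237] pointing down, gripper open.
Joint ranges: [-2.61, 2.61], [-1.02, 2.33], [0.03, 2.71], [-1.35, 4.49], [0.32, 2.68], [-2.91, 2.91]. Speed limits (rad/s): [2.57, 2.57, 3.14, 3.14, 3.14, 3.14].

INTERFACE

Orientations are given as a 3x3 rotation matrix whose columns are the frame's x, y, z axes.
In Python, from rig import manip, optics, workorder gives the robot as it stands.
- The arm moves only by the tool jog_arm, never from a script. Its argument "plan" is a list of rows, each an object of numbers: "gripper": the gripper command: -1 is shut, 1 is fully open, values between are in proportion; "x", "y", "z": the shift along the tool's x, y, z as a fraction of full scale; "wx", "wy", "wz": the turn, a rotation vector about the tool's x, y, z as a fraction of full scale. In form: [{"gripper": .., "x": .., "y": .., "z": .., "wx": .., "wy": .., "wz": ..}, ...]. A call has 1 to 12 rows; each row is the pose to reach, as a shift and turn from the pose commanded when the call began, along the tool's axes at that moment, turning the shorter way round; what a row does not reach only later rows make up. Full scale, the value 1, is 40 cm for a shift and 180 degrees for a turn. A row lasts 1/10 s, in which the tool goes at most 50 mm and 8.59 degrees, less where a joint would pass 70% of its speed; a pose out of reach is approached as far as the arm can. A call with a number of a shift or a turn outside -1 to 1 is refused whole. A call with a gripper value outside its range is refused whole. The fingers move at their own pace and stop on an object; "newtons" is the grip in N (left out, the last holds). Time passes only in rows, so rows that repeat a pose let the fingers close. It gives the time, the measured TCP pose, the force, the opening and the grip force at its end, in the units of the state.
- manip.get_state(): the state, without advancing time (a new reading comes with each control period).
- optics.get_image(name): name is "scene" or "top"; returns the picture (400x640x3 uint8, red, green, blue); there is no depth.
- optics.camera_info(name): a dict with "fx", "fy", "cx", "cy" (pixels), "xyz" and "orientation" of the camera in the world. Camera axes: x right, y down, z forward; pixel columns grow to the right and rows downward; lengths in m; the calibration is good to about 2 mm. A picture is of the moment at which its call begins. camera_info takes no time and is no camera call.
- workorder.sign_off(): hands the job in; it is judged then, once.
The state is a dict: "time": time; "joint_positions": joint angles; "qd": joint speeds; "joint_torque": joint torques, N m; "tool_pos": TCP position; "tcp_rot": TCP orientation; "contact_force": force on the tool from outside, world axes, zero at the start; "wrist_torque": the same for the moment, N m; "finger_gap": finger opening in m; "gripper_force": force on a finger pad.
Only numpy, scipy, OpenCV 4.12 (cv2) and the standard library are available. Lean on these libraries where they do the work, as an engineer would, in place of code of your own. Each camera call takes 0.05 s, during which the arm holds its last target. There are 200 camera calls.

TASK

Lock the sliding dish stage at its index position: take the red-handled spring pin out of its grey stand and put it down through the guide hole in the brass boss of the white carriage until its tip presses lightly on the hidden bar below. Keeping hold of the pin, drag the carriage with it along its rails, away from the end where it starts, until you feel the pin drop into the groove; stop there without forcing it, push the pin gently home so that its collar sits flush on the boss, and let go. Do not knock over or shift the small vial or the dropper bottle.

Things in the scene. Friction and masses are not known exactly. Their poses are not given: they have to be found in the camera images.
- pin: Spring index pin, loose, about 0.15 to 0.25 kg, upright in the stand at the start. Origin: centre of the underside of its steel collar (32 mm diameter, 5 mm thick); z up along the pin. Red handle above the collar, 10 mm steel plunger below it.
- handle (a point): Middle of the pin's red handle with black rings, 28 mm above the pin's origin. The handle is 24 mm in diameter from 5 to 44 mm above the origin and its bevelled top ends at 48 mm. Grip the pin here.
- pin_tip (a point): Centre of the end of the pin's plunger (10 mm diameter, its last 3 mm bevelled to 5 mm), 41 mm below the pin's origin when the spring is relaxed. The plunger gives way up into the handle against a spring of 700 N/m without preload, by at most 8 mm, then meets a hard stop.
- stand: Grey block 56 x 56 mm on a black foot 76 x 76 mm, fixed. Origin: centre of its underside, z up. Its top, 60 mm above the origin, has a square hole 14 mm wide and 47 mm deep at the centre, in which the pin stands with its collar on the top.
- stage: Dish stage, fixed: aluminium bed 120 x 300 x 12 mm with steel rails. Origin: centre of its underside; z up, y along the rails. Under the carriage, out of sight, lies a dark steel bar whose flat top is at z = 30 mm. One groove crosses it, 14 mm wide along y, 10 mm deep, its centre anywhere from y = -10 to +35 mm: always on the +y side of where the guide hole starts.
- carriage (a joint): Travel of the white carriage along the stage's +y, 0 to 0.10 m; starts at 0 to 0.015 m. It slides with about 1.5 N of friction and stays where left. It is 116 x 190 mm, its white top 44 mm above the stage's origin; a clear culture dish is fixed on its -y half (dish and posts under 60 mm).
- bush (a point): Centre of the top of the carriage's brass boss (44 x 44 mm), 60 mm above the stage's origin, axes as the stage's; at stage x = 0, y = carriage - 50 mm. The guide hole goes right through: 15 mm along x, 12.5 mm along y. Pin fully home: collar on this top, spring compressed 1 mm, held by the pin's weight. Tip on the bar's flat: collar at least 3 mm higher.
- vial_c: Bystander: small glass vial, 20 x 20 x 38 mm, loose, standing on the worktop. Origin at the centre of its underside.
- dropper_bottle: Bystander: brown dropper bottle, 36 x 36 x 108 mm, loose, standing on the worktop. Origin at the centre of its underside.

How it is judged:
On the way, in this order (a step that is already met when the one before it is completed fails the run):
1. the held pin stands in the guide hole with its tip on the flat of the hidden bar (z of pin_tip in the frame of stage between 0.027 and 0.033 m and horizontal distance between pin_tip and bush below 0.007 m and contact force between the fingers and pin above 0.3 N), for 0.2 s.
2. the pin, still held, has dropped into the groove (z of pin_tip in the frame of stage below 0.026 m and horizontal distance between pin_tip and bush below 0.007 m and contact force between the fingers and pin above 0.3 N), for 0.1 s.
At the end, for the whole second after the job is handed in: The pin is let go and at rest, upright within 0.1 rad, in the carriage's guide hole (tip within 7 mm of the hole's axis), its tip in the groove (under 23 mm above the stage's origin; the bar's flat is at 30 mm) and its collar flush on the brass boss within 3 mm (z of pin_tip in the frame of stage below 0.023 m and horizontal distance between pin_tip and bush below 0.007 m and z of pin in the frame of bush below 0.003 m and angle between pin's own z axis and vertical below 0.1 rad and contact force between the fingers and pin below 0.1 N and linear speed of pin below 0.02 m/s); the robot touches nothing.
It fails at once if the pin is forced: more than 25 N between the pin and the stage (bar, bed or carriage) (contact force between pin and stage above 25 N).
It fails at once if the vial or the dropper bottle is shifted by more than 30 mm or tipped (distance of any of vial_c, dropper_bottle from where it was at the start of the episode above 0.03 m or angle between any of vial_c, dropper_bottle's own z axis and vertical above 0.4 rad).
It also fails if it takes over 54 s, if anything falls off the work surface, if the arm or the gripper's body presses on something with over 40 N, if the wrist force passes 120 N, or if a joint passes its speed limit or range.

## Working session

There is one attempt and no reset: what is moved stays moved. The work goes in short steps, Python scripts to look and compute and a tool call to move; the robot and the scene stay as the last step left them, time stands still between calls to the robot, and variables do not carry over. Pictures are saved under pics/ and viewed, at most 10 in all, crops included, and the job is handed in when it is done.

Besides the shell and the picture viewer there is one more tool, called after "Emit:" as a command line: name --argument value ..., lists and objects as JSON in quotes. jog_arm: Moves the arm, as the interface text tells. Its arguments: {"type":"object","properties":{"plan":{"type":"array","items":{"type":"object","properties":{"gripper":{"type":"number"},"x":{"type":"number"},"y":{"type":"number"},"z":{"type":"number"},"wx":{"type":"number"},"wy":{"type":"number"},"wz":{"type":"number"}}}},"newtons":{"type":"number"}},"required":["plan"]}

```bash
ls; mkdir -p pics
python3 - <<'E'
from rig import manip, optics
import cv2
for n in ("scene","top"):
    cv2.imwrite(f"pics/{n}0.png",optics.get_image(n)[:,:,::-1]); print(n,optics.camera_info(n))
print(manip.get_state())
E
```

```text
pics
scene {'fx': 440.8934721840608, 'fy': 440.8934721840608, 'cx': 320.4390953424941, 'cy': 197.87251407061507, 'xyz': array([0.92178981, 0.90681212, 0.62744938]), 'orientation': array([[-0.91778147,  0.18488951, -0.35141577],
       [ 0.39639864,  0.47863781, -0.78343727],
       [ 0.02335154, -0.85832495, -0.51257486]])}
top {'fx': 506.46598192717926, 'fy': 506.46598192717926, 'cx': 317.608740705651, 'cy': 201.5827076656567, 'xyz': array([0.29985087, 0.05542074, 1.57739504]), 'orientation': array([[ 0.00533271, -0.98938897,  0.14519308],
       [-0.99991881, -0.00695618, -0.01067604],
       [ 0.01157274, -0.14512436, -0.98934574]])}
{'time': 0.1, 'joint_positions': array([-1.42959593e+00,  1.24454427e-01,  1.65153415e+00, -1.31556798e-06,
        1.36748785e+00, -8.25896530e-02]), 'qd': array([ 0.00206253, -0.00094346, -0.00227035, -0.00022187, -0.00035974,
       -0.00079815]), 'joint_torque': array([ 1.14551285e-04, -4.18880188e+01, -3.61097145e+01,  7.76232616e-02,
        4.61395620e-02, -7.14430985e-05]), 'tool_pos': array([ 0.14415452, -0.63326335,  0.23550246]), 'tcp_rot': array([[ 9.75063302e-01,  2.21926760e-01, -2.66382829e-04],
       [ 2.21926867e-01, -9.75061530e-01,  1.86484859e-03],
       [ 1.54120156e-04, -1.87746293e-03, -9.99998226e-01]]), 'contact_force': array([-0.10154753,  0.44426569, -0.22364272]), 'wrist_torque': array([ 0.02174647,  0.00269862, -0.00546307]), 'gripper_force': 0.0, 'finger_gap': 0.09508743665892229}
```

View pics/scene0.png

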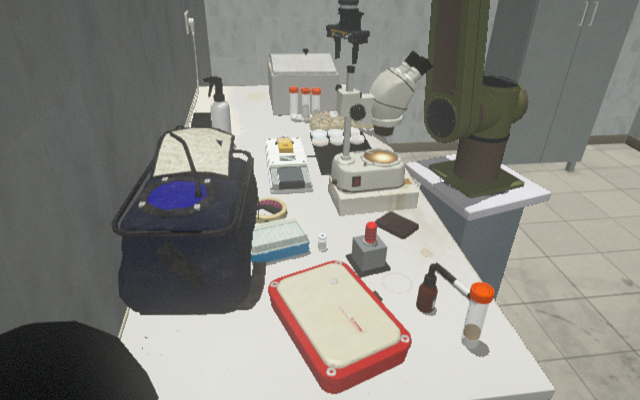

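View pics/top0.png

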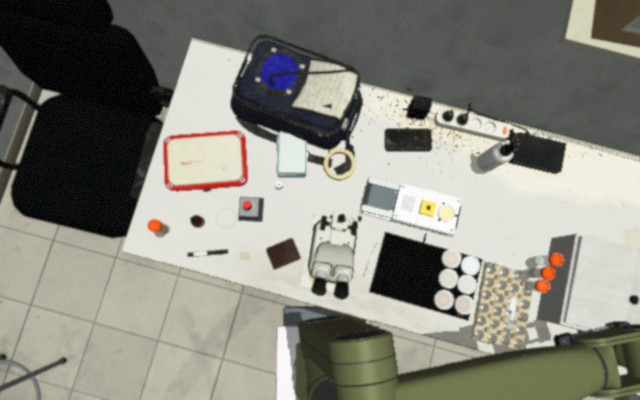

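The scene view shows the pin (370,233), the vial (322,242), the dropper bottle (428,290) and the stage (290,165). The top view shows the pin at (248,206), the stage spanning (362–460, 178–235), the boss at about (428,208), the vial at (278,185) and the bottle at (197,221). Next I measure with masks.

```bash
cat > h.py <<'E'
import numpy as np, cv2
from rig import manip, optics
def ray(n,u,v):
    c=optics.camera_info(n); d=c['orientation']@np.array([(u-c['cx'])/c['fx'],(v-c['cy'])/c['fy'],1]); return c['xyz'],d
def onz(n,u,v,z):
    o,d=ray(n,u,v); return o+d*(z-o[2])/d[2]
def proj(n,p):
    c=optics.camera_info(n); q=c['orientation'].T@(np.array(p)-c['xyz']); return c['cx']+c['fx']*q[0]/q[2],c['cy']+c['fy']*q[1]/q[2]
def tri(a,b):
    (o,d),(p,e)=ray(*a),ray(*b); s=np.linalg.lstsq(np.c_[d,-e],p-o,rcond=None)[0]; A=o+s[0]*d;B=p+s[1]*e
    return (A+B)/2,np.linalg.norm(A-B)
def blobs(img,lo,hi,box,amin=8):
    x0,y0,x1,y1=box; m=cv2.inRange(cv2.cvtColor(img[y0:y1,x0:x1],cv2.COLOR_RGB2HSV),np.array(lo),np.array(hi))
    n,_,s,c=cv2.connectedComponentsWithStats(m); return [(c[i]+[x0,y0],s[i][:4]+[x0,y0,0,0],s[i][4]) for i in range(1,n) if s[i][4]>=amin]
E
python3 - <<'E'
from h import *
t=cv2.imread('pics/top0.png')[:,:,::-1].copy(); s=cv2.imread('pics/scene0.png')[:,:,::-1].copy()
print('red top',blobs(t,(0,150,90),(10,255,255),(235,190,265,225)))
print('red scene',blobs(s,(0,150,60),(10,255,255),(355,215,385,250)))
print('brass top',blobs(t,(18,120,120),(35,255,255),(410,190,440,225)))
print('brass scene',blobs(s,(15,120,100),(35,255,255),(270,130,305,160)))
a=cv2.resize(t[165:245,350:470],None,fx=5,fy=5,interpolation=cv2.INTER_CUBIC); b=cv2.resize(s[120:200,255:325],None,fx=5,fy=5,interpolation=cv2.INTER_CUBIC)
o=np.zeros((400,600,3),np.uint8);o=a
p=np.zeros((400,200,3),np.uint8); 
cv2.imwrite('pics/c1.png',a[:,:,::-1]); cv2.imwrite('pics/c2.png',b[:,:,::-1])
E
```

```text
red top [(array([247.04761905, 204.92857143]), array([244, 202,   7,   7]), np.int32(42))]
red scene [(array([371.39285714, 225.19642857]), array([367, 222,  10,   7]), np.int32(56))]
brass top [(array([427.17058824, 207.74705882]), array([420, 200,  15,  16]), np.int32(170))]
brass scene [(array([285.22321429, 146.77678571]), array([279, 142,  14,  10]), np.int32(112))]
```

View pics/c1.png

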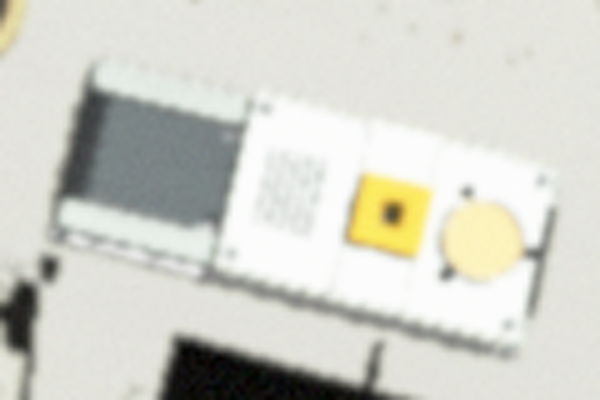

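View pics/c2.png

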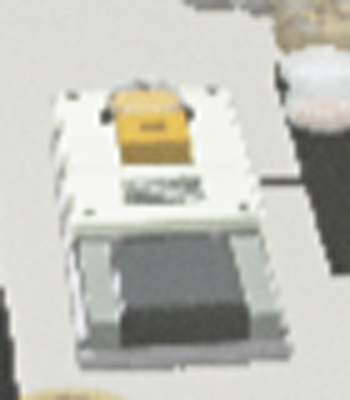

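The crops show the boss with its hole at about (428,207.5) in the top view. Carriage corners are at about crop (250,92), (212,272), (555,180) and (520,350), the dish is on the right (−y world), and the exposed bed is on the left. So stage +y points to image left.

Run:
```python
from h import *
np.set_printoptions(precision=4,suppress=True)
t=cv2.imread('pics/top0.png')[:,:,::-1].copy(); s=cv2.imread('pics/scene0.png')[:,:,::-1].copy()
g=cv2.cvtColor(t,cv2.COLOR_RGB2GRAY)[202:213,423:434].astype(float)
w=np.clip(110-g,0,None); yy,xx=np.mgrid[202:213,423:434]; hu,hv=(w*xx).sum()/w.sum(),(w*yy).sum()/w.sum(); print('hole px',hu,hv)
print('hole z.06',onz('top',hu,hv,.06), 'boss c',onz('top',427.2,207.7,.06))
C=[onz('top',(x+.5)/5-.5+350,(y+.5)/5-.5+165,.044)[:2] for x,y in((250,92),(212,272),(555,180),(520,350))]
print('carriage corners',C,'len',np.linalg.norm(C[0]-C[2]),np.linalg.norm(C[1]-C[3]),'w',np.linalg.norm(C[0]-C[1]),np.linalg.norm(C[2]-C[3]))
y=(C[0]+C[1]-C[2]-C[3]); print('carr centre',sum(C)/4,'yaw of +y from world y',np.arctan2(-y[0],y[1]))
B=[onz('top',(x+.5)/5-.5+350,(v+.5)/5-.5+165,.012)[:2] for x,v in((95,60),(55,238))]; print('bed end',B,np.linalg.norm(B[0]-B[1]))
# boss yaw
m=cv2.inRange(cv2.cvtColor(t,cv2.COLOR_RGB2HSV),(15,100,100),(38,255,255)); m[:, :410]=0;m[:,438:]=0;m[:190]=0;m[225:]=0
print(cv2.minAreaRect(cv2.findNonZero(m)))
print('pin top z.1',onz('top',247.05,204.93,.1),'tri red',tri(('top',247.05,204.93),('scene',371.4,225.2)))
print('pin scene proj chk')
p=onz('top',247.05,204.93,.1)
for z in(.06,.088,.108): print(z,proj('scene',[p[0],p[1],z]))
# stand orientation/centre: dark grey block, black foot
for n,u,v in(('vial',278,185),('bottle',197,221)): print(n,onz(n and 'top',u,v,.03 if n=='vial' else .1))
a=cv2.resize(t[190:225,230:265],None,fx=10,fy=10,interpolation=cv2.INTER_CUBIC); b=cv2.resize(s[215:275,340:395],None,fx=7,fy=7,interpolation=cv2.INTER_CUBIC)
o=np.zeros((420,740,3),np.uint8); o[:350,:350]=a; o[:420,355:740]=b; cv2.imwrite('pics/c3.png',o[:,:,::-1])
```

```text
hole px 428.1714285714286 207.21428571428572
hole z.06 [ 0.5076 -0.2962  0.06  ] boss c [ 0.5061 -0.2932  0.06  ]
carriage corners [array([ 0.5846, -0.2136]), array([ 0.4728, -0.1883]), array([ 0.531 , -0.4003]), array([ 0.4263, -0.3752])] len 0.1942352355886307 0.1925630438358174 w 0.11458874671477501 0.1076655957605934
carr centre [ 0.5037 -0.2943] yaw of +y from world y -0.2615460972644573
bed end [array([ 0.6103, -0.1217]), array([ 0.4971, -0.0957])] 0.11614614093481625
((427.2059326171875, 207.67649841308594), (13.824529647827148, 13.339458465576172), 14.03624439239502)
pin top z.1 [0.5053 0.2469 0.1   ] tri red (array([0.5053, 0.2465, 0.102 ]), np.float64(0.0007604809015152757))
pin scene proj chk
0.06 (np.float64(370.0903517815078), np.float64(241.39892549300123))
0.088 (np.float64(371.1552766788339), np.float64(230.7894770504801))
0.108 (np.float64(371.93606954737226), np.float64(223.01072973802113))
vial [0.578  0.1618 0.03  ]
bottle [0.4568 0.3918 0.1   ]
```

View pics/c3.png

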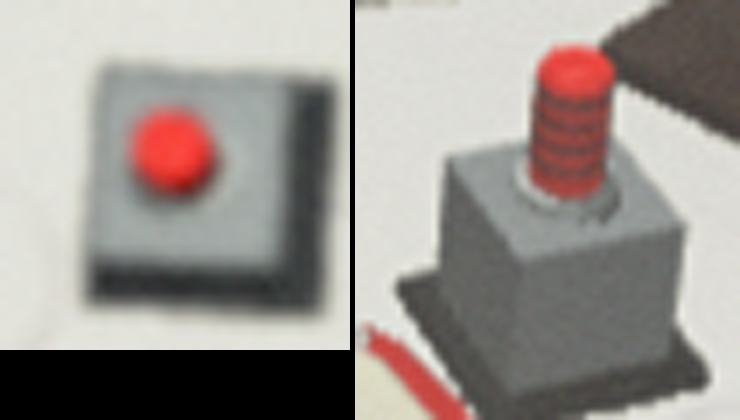

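The close-up confirms that the pin is upright in the stand, at (0.505, 0.247) with its top at about 0.108. The microscope stands between the two work sites, so I estimate its height.

Run:
```python
from h import *
np.set_printoptions(precision=3,suppress=True)
for a,b in(((322,290),(412,62)),((343,290),(425,70)),((341,222),(350,68)),((350,218),(350,68)),((326,217),(350,68)),((335,262),(400,100))): print(tri(('top',*a),('scene',*b)))
# arm: red pixels in scene near TCP
print(proj('scene',[.144,-.634,.235]),proj('top',[.144,-.634,.235]))
```

```text
(array([0.279, 0.022, 0.372]), np.float64(0.0297458800034502))
(array([ 0.253, -0.01 ,  0.345]), np.float64(0.03332105696977667))
(array([ 0.434, -0.017,  0.36 ]), np.float64(0.011661163737993205))
(array([ 0.436, -0.035,  0.358]), np.float64(0.007496636188035876))
(array([0.448, 0.017, 0.369]), np.float64(0.01890573724110329))
(array([0.323, 0.005, 0.281]), np.float64(0.028371193016846468))
(np.float64(345.05844350053246), np.float64(55.127081584400486)) (np.float64(577.2403959149373), np.float64(338.0756211191923))
```

```bash
cat >> h.py <<'E'
def fr(*targets, yaw=None):
    s=manip.get_state(); R=s['tcp_rot']; th=np.arctan2(R[1,0],R[0,0])
    print('t',s['time'],'tcp',s['tool_pos'].round(4),'yaw',round(th,4),'tilt',R[:2,2].round(4),'F',s['contact_force'].round(2),'gap',round(s['finger_gap'],4),'grip',s['gripper_force'])
    for p in targets: print(p,(R.T@(np.array(p)-s['tool_pos'])/.4).round(4))
    if yaw is not None: print('wz',-(yaw-th)/np.pi)
E
python3 - <<'E'
from h import *
fr((.144,-.634,.5),(.45,-.45,.5),(.65,-.1,.5),yaw=-.253)
E
```

```text
t 0.1 tcp [ 0.1442 -0.6333  0.2355] yaw 0.2238 tilt [-0.0003  0.0019] F [-0.1   0.44 -0.22] gap 0.0951 grip 0.0
(0.144, -0.634, 0.5) [-7.000e-04  5.000e-04 -6.612e-01]
(0.45, -0.45, 0.5) [ 0.8473 -0.2783 -0.6606]
(0.65, -0.1, 0.5) [ 1.529  -1.0205 -0.6591]
wz 0.15176702648339221
```

Emit:
jog_arm --plan '[{"gripper": 1,"z": -0.66,"wz": 0.15},{"gripper": 1,"z": -0.66,"wz": 0.15},{"gripper": 1,"z": -0.66,"wz": 0.15},{"gripper": 1,"z": -0.66,"wz": 0.15},{"gripper": 1,"z": -0.66,"wz": 0.15},{"gripper": 1,"x": 0.85,"y": -0.28,"z": -0.66,"wz": 0.15},{"gripper": 1,"x": 0.85,"y": -0.28,"z": -0.66,"wz": 0.15},{"gripper": 1,"x": 0.85,"y": -0.28,"z": -0.66,"wz": 0.15},{"gripper": 1,"x": 0.85,"y": -0.28,"z": -0.66,"wz": 0.15},{"gripper": 1,"x": 0.85,"y": -0.28,"z": -0.66,"wz": 0.15},{"gripper": 1,"x": 0.85,"y": -0.28,"z": -0.66,"wz": 0.15},{"gripper": 1,"x": 0.85,"y": -0.28,"z": -0.66,"wz": 0.15}]'

```text
$.plan[0]: bad value
```

Run:
```python
from h import *
fr((.45,-.45,.5),(.62,-.1,.5),(.62,.1,.5),yaw=-.253); print(manip.get_state()['joint_positions'].round(3))
```

```text
t 0.1 tcp [ 0.1442 -0.6333  0.2355] yaw 0.2238 tilt [-0.0003  0.0019] F [-0.1   0.44 -0.22] gap 0.0951 grip 0.0
(0.45, -0.45, 0.5) [ 0.8473 -0.2783 -0.6606]
(0.62, -0.1, 0.5) [ 1.4559 -1.0371 -0.6591]
(0.62, 0.1, 0.5) [ 1.5669 -1.5247 -0.6581]
wz 0.15176702648339221
[-1.43   0.124  1.652 -0.     1.367 -0.083]
```

Emit:
jog_arm --plan '[{"gripper": 1,"x": 0,"y": 0,"z": -0.66,"wx": 0,"wy": 0,"wz": 0.15},{"gripper": 1,"x": 0,"y": 0,"z": -0.66,"wx": 0,"wy": 0,"wz": 0.15},{"gripper": 1,"x": 0,"y": 0,"z": -0.66,"wx": 0,"wy": 0,"wz": 0.15},{"gripper": 1,"x": 0,"y": 0,"z": -0.66,"wx": 0,"wy": 0,"wz": 0.15},{"gripper": 1,"x": 0,"y": 0,"z": -0.66,"wx": 0,"wy": 0,"wz": 0.15},{"gripper": 1,"x": 0.85,"y": -0.28,"z": -0.66,"wx": 0,"wy": 0,"wz": 0.15},{"gripper": 1,"x": 0.85,"y": -0.28,"z": -0.66,"wx": 0,"wy": 0,"wz": 0.15},{"gripper": 1,"x": 0.85,"y": -0.28,"z": -0.66,"wx": 0,"wy": 0,"wz": 0.15},{"gripper": 1,"x": 0.85,"y": -0.28,"z": -0.66,"wx": 0,"wy": 0,"wz": 0.15},{"gripper": 1,"x": 0.85,"y": -0.28,"z": -0.66,"wx": 0,"wy": 0,"wz": 0.15},{"gripper": 1,"x": 0.85,"y": -0.28,"z": -0.66,"wx": 0,"wy": 0,"wz": 0.15},{"gripper": 1,"x": 0.85,"y": -0.28,"z": -0.66,"wx": 0,"wy": 0,"wz": 0.15}]'

```text
time: 1.3
tool_pos: [0.4453, -0.452, 0.4999]
tcp_rot: [[0.97, -0.245, -0.001], [-0.245, -0.97, 0.001], [-0.001, -0.0, -1.0]]
contact_force: [-0.3, -0.3, 0.6]
finger_gap: 0.0953
gripper_force: 0.0
```

Run:
```python
from h import *
fr((.45,-.45,.5),(.62,-.1,.5),(.62,.1,.5),yaw=-.253); print(manip.get_state()['joint_positions'].round(3))
```

```text
t 1.3 tcp [ 0.4453 -0.452   0.4999] yaw -0.2475 tilt [-0.0005  0.0005] F [-0.35 -0.28  0.56] gap 0.0953 grip 0.0
(0.45, -0.45, 0.5) [ 0.0102 -0.0077 -0.0003]
(0.62, -0.1, 0.5) [ 2.079e-01 -9.601e-01 -1.000e-04]
(0.62, 0.1, 0.5) [ 8.5400e-02 -1.4449e+00  1.0000e-04]
wz 0.0017415173180150574
[-0.877  0.056  1.29  -0.     1.796  0.941]
```

Emit:
jog_arm --plan '[{"gripper": 1,"x": 0.21,"y": -0.96,"z": 0,"wx": 0,"wy": 0,"wz": 0},{"gripper": 1,"x": 0.21,"y": -0.96,"z": 0,"wx": 0,"wy": 0,"wz": 0},{"gripper": 1,"x": 0.21,"y": -0.96,"z": 0,"wx": 0,"wy": 0,"wz": 0},{"gripper": 1,"x": 0.21,"y": -0.96,"z": 0,"wx": 0,"wy": 0,"wz": 0},{"gripper": 1,"x": 0.21,"y": -0.96,"z": 0,"wx": 0,"wy": 0,"wz": 0},{"gripper": 1,"x": 0.21,"y": -0.96,"z": 0,"wx": 0,"wy": 0,"wz": 0},{"gripper": 1,"x": 0.21,"y": -0.96,"z": 0,"wx": 0,"wy": 0,"wz": 0},{"gripper": 1,"x": 0.21,"y": -0.96,"z": 0,"wx": 0,"wy": 0,"wz": 0},{"gripper": 1,"x": 0.21,"y": -0.96,"z": 0,"wx": 0,"wy": 0,"wz": 0}]'

```text
time: 2.2
tool_pos: [0.6207, -0.0971, 0.4989]
tcp_rot: [[0.971, -0.239, -0.002], [-0.239, -0.971, 0.002], [-0.002, -0.001, -1.0]]
contact_force: [0.2, -1.1, -1.4]
finger_gap: 0.0951
gripper_force: 0.0
```

Run:
```python
from h import *
fr((.62,.1,.5),(.505,.247,.5),(.505,.247,.2),(.505,.247,.091))
```

```text
t 2.2 tcp [ 0.6207 -0.0971  0.4989] yaw -0.2409 tilt [-0.0016  0.0019] F [ 0.22 -1.15 -1.37] gap 0.0951 grip 0.0
(0.62, 0.1, 0.5) [-0.1194 -0.4782 -0.0017]
(0.505, 0.247, 0.5) [-4.863e-01 -7.665e-01 -6.000e-04]
(0.505, 0.247, 0.2) [-0.4847 -0.7654  0.7494]
(0.505, 0.247, 0.091) [-0.4842 -0.765   1.0219]
```

Emit:
jog_arm --plan '[{"gripper": 1,"x": -0.12,"y": -0.48,"z": 0,"wx": 0,"wy": 0,"wz": 0},{"gripper": 1,"x": -0.12,"y": -0.48,"z": 0,"wx": 0,"wy": 0,"wz": 0},{"gripper": 1,"x": -0.12,"y": -0.48,"z": 0,"wx": 0,"wy": 0,"wz": 0},{"gripper": 1,"x": -0.12,"y": -0.48,"z": 0,"wx": 0,"wy": 0,"wz": 0},{"gripper": 1,"x": -0.485,"y": -0.765,"z": 0,"wx": 0,"wy": 0,"wz": 0},{"gripper": 1,"x": -0.485,"y": -0.765,"z": 0,"wx": 0,"wy": 0,"wz": 0},{"gripper": 1,"x": -0.485,"y": -0.765,"z": 0,"wx": 0,"wy": 0,"wz": 0},{"gripper": 1,"x": -0.485,"y": -0.765,"z": 0,"wx": 0,"wy": 0,"wz": 0},{"gripper": 1,"x": -0.485,"y": -0.765,"z": 0.65,"wx": 0,"wy": 0,"wz": 0},{"gripper": 1,"x": -0.485,"y": -0.765,"z": 0.65,"wx": 0,"wy": 0,"wz": 0},{"gripper": 1,"x": -0.485,"y": -0.765,"z": 0.65,"wx": 0,"wy": 0,"wz": 0},{"gripper": 1,"x": -0.485,"y": -0.765,"z": 0.65,"wx": 0,"wy": 0,"wz": 0}]'

```text
time: 3.4
tool_pos: [0.5059, 0.2417, 0.2982]
tcp_rot: [[0.969, -0.245, 0.0], [-0.245, -0.969, -0.0], [0.0, 0.0, -1.0]]
contact_force: [0.9, 0.1, 0.3]
finger_gap: 0.0956
gripper_force: 0.0
```

Run:
```python
from h import *
fr((.505,.247,.24),(.505,.247,.15),(.505,.247,.091),yaw=-.247)
```

```text
t 3.4 tcp [0.5059 0.2417 0.2982] yaw -0.2479 tilt [ 0.0002 -0.0004] F [0.89 0.07 0.25] gap 0.0956 grip 0.0
(0.505, 0.247, 0.24) [-0.0054 -0.0124  0.1455]
(0.505, 0.247, 0.15) [-0.0054 -0.0125  0.3705]
(0.505, 0.247, 0.091) [-0.0055 -0.0125  0.518 ]
wz -0.00027932405000653186
```

Emit:
jog_arm --plan '[{"gripper": 1,"x": -0.005,"y": -0.0125,"z": 0.15,"wx": 0,"wy": 0,"wz": 0},{"gripper": 1,"x": -0.005,"y": -0.0125,"z": 0.3,"wx": 0,"wy": 0,"wz": 0},{"gripper": 1,"x": -0.005,"y": -0.0125,"z": 0.35,"wx": 0,"wy": 0,"wz": 0},{"gripper": 1,"x": -0.005,"y": -0.0125,"z": 0.35,"wx": 0,"wy": 0,"wz": 0},{"gripper": 1,"x": -0.005,"y": -0.0125,"z": 0.35,"wx": 0,"wy": 0,"wz": 0}]'

```text
time: 3.9
tool_pos: [0.5055, 0.2472, 0.1605]
tcp_rot: [[0.969, -0.246, -0.001], [-0.246, -0.969, -0.001], [-0.001, 0.001, -1.0]]
contact_force: [0.6, 0.6, -0.1]
finger_gap: 0.0952
gripper_force: 0.0
```

Run:
```python
from h import *
fr((.505,.247,.15),(.505,.247,.091),yaw=-.247)
s=optics.get_image('scene'); cv2.imwrite('pics/c4.png',cv2.resize(s[150:280,300:440],None,fx=4,fy=4)[:,:,::-1])
```

```text
t 3.9 tcp [0.5055 0.2472 0.1605] yaw -0.2481 tilt [-0.001  -0.0006] F [ 0.61  0.55 -0.06] gap 0.0952 grip 0.0
(0.505, 0.247, 0.15) [-0.0011  0.0009  0.0262]
(0.505, 0.247, 0.091) [-0.001   0.0008  0.1737]
wz -0.00036109206881635185
```

View pics/c4.png

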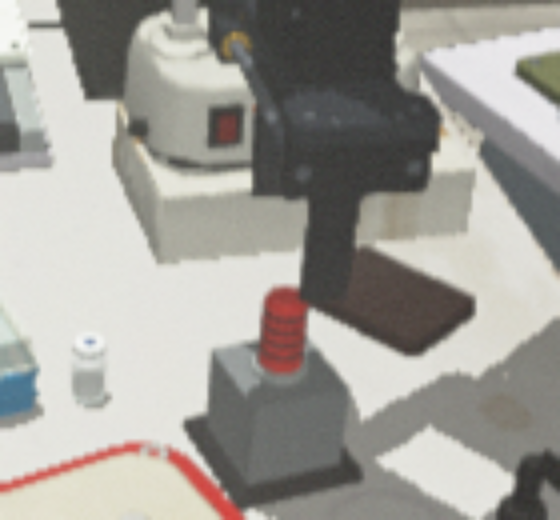

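The view shows the gripper centred over the pin, with the near finger tip at full-image px (381,225), as expected, and the vial and bottle clear of it. I descend and grip.

Emit:
jog_arm --newtons 25 --plan '[{"gripper": 1,"x": -0.001,"y": 0.001,"z": 0.06,"wx": 0,"wy": 0,"wz": 0},{"gripper": 1,"x": -0.001,"y": 0.001,"z": 0.12,"wx": 0,"wy": 0,"wz": 0},{"gripper": 1,"x": -0.001,"y": 0.001,"z": 0.173,"wx": 0,"wy": 0,"wz": 0},{"gripper": 1,"x": -0.001,"y": 0.001,"z": 0.173,"wx": 0,"wy": 0,"wz": 0},{"gripper": -1,"x": -0.001,"y": 0.001,"z": 0.173,"wx": 0,"wy": 0,"wz": 0},{"gripper": -1,"x": -0.001,"y": 0.001,"z": 0.173,"wx": 0,"wy": 0,"wz": 0},{"gripper": -1,"x": -0.001,"y": 0.001,"z": 0.173,"wx": 0,"wy": 0,"wz": 0},{"gripper": -1,"x": -0.001,"y": 0.001,"z": 0.173,"wx": 0,"wy": 0,"wz": 0},{"gripper": -1,"x": -0.001,"y": 0.001,"z": 0.173,"wx": 0,"wy": 0,"wz": 0},{"gripper": -1,"x": -0.001,"y": 0.001,"z": 0.173,"wx": 0,"wy": 0,"wz": 0},{"gripper": -1,"x": -0.001,"y": 0.001,"z": 0.173,"wx": 0,"wy": 0,"wz": 0}]'

```text
time: 5.05
tool_pos: [0.5049, 0.2476, 0.0911]
tcp_rot: [[0.97, -0.245, -0.0], [-0.245, -0.97, -0.0], [-0.0, 0.0, -1.0]]
contact_force: [-0.4, -0.1, 0.1]
finger_gap: 0.0445
gripper_force: 0.0
```

Run:
```python
from h import *
fr((.505,.247,.18),(.505,.247,.5))
```

```text
t 5.05 tcp [0.5049 0.2476 0.0911] yaw -0.2474 tilt [-0.0001 -0.0001] F [-0.44 -0.08  0.08] gap 0.0445 grip 0.0
(0.505, 0.247, 0.18) [ 0.0005  0.0014 -0.2222]
(0.505, 0.247, 0.5) [ 4.0000e-04  1.5000e-03 -1.0222e+00]
```

Now I finish closing.

Emit:
jog_arm --plan '[{"gripper": -1,"x": 0,"y": 0,"z": 0,"wx": 0,"wy": 0,"wz": 0},{"gripper": -1,"x": 0,"y": 0,"z": 0,"wx": 0,"wy": 0,"wz": 0},{"gripper": -1,"x": 0,"y": 0,"z": 0,"wx": 0,"wy": 0,"wz": 0},{"gripper": -1,"x": 0,"y": 0,"z": 0,"wx": 0,"wy": 0,"wz": 0},{"gripper": -1,"x": 0,"y": 0,"z": 0,"wx": 0,"wy": 0,"wz": 0},{"gripper": -1,"x": 0,"y": 0,"z": 0,"wx": 0,"wy": 0,"wz": 0}]'

```text
time: 5.65
tool_pos: [0.505, 0.2477, 0.0911]
tcp_rot: [[0.97, -0.245, -0.0], [-0.245, -0.97, 0.0], [-0.0, -0.0, -1.0]]
contact_force: [-0.2, 0.9, -1.1]
finger_gap: 0.0236
gripper_force: 25.0
```

Run:
```python
from h import *
fr()
```

```text
t 5.65 tcp [0.505  0.2477 0.0911] yaw -0.2474 tilt [-0.      0.0001] F [-0.2   0.93 -1.11] gap 0.0236 grip 24.999544059683103
```

Emit:
jog_arm --plan '[{"gripper": -1,"x": 0,"y": 0,"z": -0.05,"wx": 0,"wy": 0,"wz": 0},{"gripper": -1,"x": 0,"y": 0,"z": -0.1,"wx": 0,"wy": 0,"wz": 0},{"gripper": -1,"x": 0,"y": 0,"z": -0.18,"wx": 0,"wy": 0,"wz": 0},{"gripper": -1,"x": 0,"y": 0,"z": -0.28,"wx": 0,"wy": 0,"wz": 0},{"gripper": -1,"x": 0,"y": 0,"z": -0.4,"wx": 0,"wy": 0,"wz": 0},{"gripper": -1,"x": 0,"y": 0,"z": -0.52,"wx": 0,"wy": 0,"wz": 0},{"gripper": -1,"x": 0,"y": 0,"z": -0.64,"wx": 0,"wy": 0,"wz": 0},{"gripper": -1,"x": 0,"y": 0,"z": -0.76,"wx": 0,"wy": 0,"wz": 0},{"gripper": -1,"x": 0,"y": 0,"z": -0.88,"wx": 0,"wy": 0,"wz": 0},{"gripper": -1,"x": 0,"y": 0,"z": -1,"wx": 0,"wy": 0,"wz": 0},{"gripper": -1,"x": 0,"y": 0,"z": -1,"wx": 0,"wy": 0,"wz": 0},{"gripper": -1,"x": 0,"y": 0,"z": -1,"wx": 0,"wy": 0,"wz": 0}]'

```text
time: 6.85
tool_pos: [0.5051, 0.2476, 0.492]
tcp_rot: [[0.97, -0.245, 0.002], [-0.245, -0.97, 0.001], [0.002, -0.001, -1.0]]
contact_force: [1.1, 0.4, -3.3]
finger_gap: 0.0235
gripper_force: 25.0
```

Run:
```python
from h import *
fr((.64,.05,.5),(.62,-.1,.5))
```

```text
t 6.85 tcp [0.5051 0.2476 0.492 ] yaw -0.2475 tilt [0.0019 0.0006] F [ 1.11  0.37 -3.34] gap 0.0235 grip 24.999624455231242
(0.64, 0.05, 0.5) [ 0.448   0.3963 -0.0196]
(0.62, -0.1, 0.5) [ 0.4914  0.7721 -0.0199]
```

Emit:
jog_arm --plan '[{"gripper": -1,"x": 0.1,"y": 0.09,"z": -0.02,"wx": 0,"wy": 0,"wz": 0},{"gripper": -1,"x": 0.2,"y": 0.18,"z": -0.02,"wx": 0,"wy": 0,"wz": 0},{"gripper": -1,"x": 0.3,"y": 0.27,"z": -0.02,"wx": 0,"wy": 0,"wz": 0},{"gripper": -1,"x": 0.4,"y": 0.36,"z": -0.02,"wx": 0,"wy": 0,"wz": 0},{"gripper": -1,"x": 0.46,"y": 0.45,"z": -0.02,"wx": 0,"wy": 0,"wz": 0},{"gripper": -1,"x": 0.47,"y": 0.56,"z": -0.02,"wx": 0,"wy": 0,"wz": 0},{"gripper": -1,"x": 0.48,"y": 0.67,"z": -0.02,"wx": 0,"wy": 0,"wz": 0},{"gripper": -1,"x": 0.49,"y": 0.77,"z": -0.02,"wx": 0,"wy": 0,"wz": 0},{"gripper": -1,"x": 0.49,"y": 0.77,"z": -0.02,"wx": 0,"wy": 0,"wz": 0}]'

```text
time: 7.75
tool_pos: [0.6185, -0.1036, 0.4946]
tcp_rot: [[0.968, -0.251, -0.007], [-0.251, -0.968, -0.0], [-0.007, 0.002, -1.0]]
contact_force: [0.8, 0.2, -3.0]
finger_gap: 0.0237
gripper_force: 25.0
```

Run:
```python
from h import *
fr((.54,-.24,.5),(.507,-.2955,.5),(.507,-.2955,.2))
```

```text
t 7.75 tcp [ 0.6185 -0.1036  0.4946] yaw -0.2539 tilt [-0.007  -0.0001] F [ 0.83  0.15 -2.98] gap 0.0237 grip 24.999169392103795
(0.54, -0.24, 0.5) [-0.1045  0.3793 -0.0121]
(0.507, -0.2955, 0.5) [-0.1495  0.5344 -0.0115]
(0.507, -0.2955, 0.2) [-0.1444  0.533   0.7385]
```

Emit:
jog_arm --plan '[{"gripper": -1,"x": -0.03,"y": 0.1,"z": -0.01,"wx": 0,"wy": 0,"wz": 0},{"gripper": -1,"x": -0.06,"y": 0.22,"z": -0.01,"wx": 0,"wy": 0,"wz": 0},{"gripper": -1,"x": -0.09,"y": 0.34,"z": -0.01,"wx": 0,"wy": 0,"wz": 0},{"gripper": -1,"x": -0.12,"y": 0.45,"z": -0.01,"wx": 0,"wy": 0,"wz": 0},{"gripper": -1,"x": -0.145,"y": 0.533,"z": -0.01,"wx": 0,"wy": 0,"wz": 0},{"gripper": -1,"x": -0.145,"y": 0.533,"z": 0.1,"wx": 0,"wy": 0,"wz": 0},{"gripper": -1,"x": -0.145,"y": 0.533,"z": 0.22,"wx": 0,"wy": 0,"wz": 0},{"gripper": -1,"x": -0.145,"y": 0.533,"z": 0.34,"wx": 0,"wy": 0,"wz": 0},{"gripper": -1,"x": -0.145,"y": 0.533,"z": 0.46,"wx": 0,"wy": 0,"wz": 0},{"gripper": -1,"x": -0.145,"y": 0.533,"z": 0.58,"wx": 0,"wy": 0,"wz": 0},{"gripper": -1,"x": -0.145,"y": 0.533,"z": 0.68,"wx": 0,"wy": 0,"wz": 0},{"gripper": -1,"x": -0.145,"y": 0.533,"z": 0.75,"wx": 0,"wy": 0,"wz": 0}]'

```text
time: 8.95
tool_pos: [0.5083, -0.2887, 0.1919]
tcp_rot: [[0.97, -0.244, -0.008], [-0.244, -0.97, 0.006], [-0.009, -0.004, -1.0]]
contact_force: [-0.4, -0.3, -2.3]
finger_gap: 0.0234
gripper_force: 25.0
```

Emit:
jog_arm --plan '[{"gripper": -1,"x": 0,"y": 0,"z": 0,"wx": 0,"wy": 0,"wz": 0},{"gripper": -1,"x": 0,"y": 0,"z": 0,"wx": 0,"wy": 0,"wz": 0}]'

```text
time: 9.15
tool_pos: [0.5105, -0.2905, 0.1975]
tcp_rot: [[0.97, -0.244, -0.003], [-0.244, -0.97, 0.002], [-0.003, -0.001, -1.0]]
contact_force: [0.2, -1.0, -1.2]
finger_gap: 0.0235
gripper_force: 25.0
```

Run:
```python
from h import *
fr((.507,-.2955,.15),(.507,-.2955,.132),yaw=-.25)
s=optics.get_image('scene'); cv2.imwrite('pics/scene5.png',s[:,:,::-1]); cv2.imwrite('pics/c5.png',cv2.resize(s[100:180,250:350],None,fx=6,fy=6,interpolation=cv2.INTER_CUBIC)[:,:,::-1])
```

```text
t 9.15 tcp [ 0.5105 -0.2905  0.1975] yaw -0.247 tilt [-0.0028  0.0021] F [ 0.18 -0.98 -1.17] gap 0.0235 grip 24.999500303529203
(0.507, -0.2955, 0.15) [-0.005   0.0144  0.1188]
(0.507, -0.2955, 0.132) [-0.0048  0.0145  0.1638]
wz 0.0009639517397608572
```

View pics/c5.png

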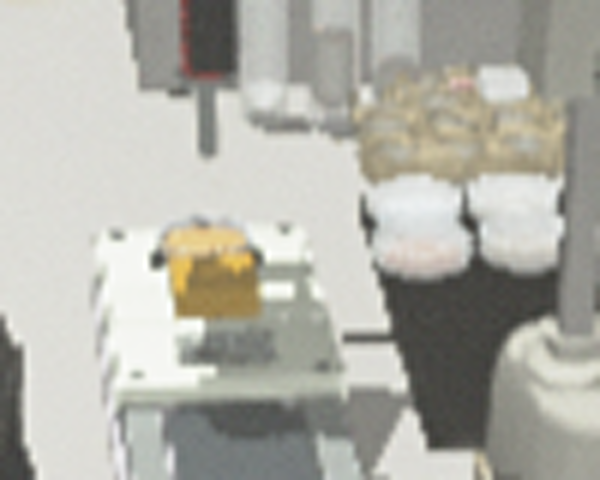

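The plunger tip is visible at crop (207,155), and the boss below it at about (213,255). I cross-check the predicted tip and the scene-view hole.

Run:
```python
from h import *
np.set_printoptions(precision=4,suppress=True)
s=manip.get_state(); tip=s['tool_pos']+.072*s['tcp_rot'][:,2]; print(tip,'pred tip px',proj('scene',tip),'seen',(207.5/6-.5+250,155.5/6-.5+100))
im=cv2.imread('pics/scene0.png')[:,:,0].astype(float)  # blue: brass low
g=cv2.cvtColor(cv2.imread('pics/scene0.png'),cv2.COLOR_BGR2GRAY)[141:150,279:293]; print(g)
g=cv2.cvtColor(cv2.imread('pics/scene5.png'),cv2.COLOR_BGR2GRAY)[110:128,278:290]; print(g)
print('hole by scene',onz('scene',285.2,145.0,.06),'pred hole px in scene of top estimate',proj('scene',(.507,-.2955,.06)))
```

```text
[ 0.5115 -0.2913  0.1278] pred tip px (np.float64(284.19549529810394), np.float64(125.28705922533256)) seen (284.0833333333333, 125.41666666666667)
[[198 216 212 214 213 211 214 215 205 208 194 182 152 152]
 [192 206 200 204 203 203 201 208 197 200 192 187 169 101]
 [192 195 193 192 194 194 194 189 188 194 196 190 188 118]
 [191 195 192 193 176 174 173 167 164 190 195 195 189 164]
 [188 193 195 189 155 149 149 143 149 180 194 193 189 200]
 [189 197 194 193 180 178 177 177 179 190 194 192 193 208]
 [190 195 194 195 195 192 191 186 187 184 189 185 184 187]
 [167 169 162 165 168 165 163 155 153 153 152 157 154 158]
 [147 136 135 138 134 136 137 135 138 135 138 134 136 147]]
[[153 146 123  85  72  70  71  72  72  71  75 113]
 [149 133 109  88  76  72  69  75  73  72  74 115]
 [147 128 107 101  87  92  93  92  95  92 107 133]
 [148 146 125 118 121 119 119 119 119 116 118 146]
 [138 133 116 131 143 127 129 127 145 139 131 149]
 [120 107 102 129 167 130 129 138 197 198 195 194]
 [190 183 186 188 186 131 128 144 220 221 219 216]
 [219 219 219 219 198 131 124 141 218 220 217 218]
 [220 220 218 221 205 135 129 138 212 219 218 217]
 [219 218 220 220 212 135 127 135 207 219 217 215]
 [218 219 218 220 216 134 128 135 199 220 218 218]
 [217 216 219 219 217 135 125 136 192 219 219 217]
 [217 218 219 220 216 137 125 131 191 219 219 219]
 [218 218 219 221 216 136 128 133 191 220 218 218]
 [218 218 218 220 218 134 124 132 192 220 218 219]
 [217 218 220 218 217 162 132 139 195 218 218 220]
 [218 219 219 219 219 200 179 196 215 219 219 219]
 [217 219 219 217 219 219 213 218 219 218 218 219]]
hole by scene [ 0.5078 -0.2963  0.06  ] pred hole px in scene of top estimate (np.float64(285.52757713522203), np.float64(145.06791141959116))
```

Run:
```python
from h import *
fr((.5075,-.296,.145),yaw=-.25)
```

```text
t 9.2 tcp [ 0.5115 -0.2913  0.1998] yaw -0.247 tilt [ 0.0005 -0.0002] F [ 1.16 -0.71 -1.55] gap 0.0232 grip 24.999474289943464
(0.5075, -0.296, 0.145) [-0.0069  0.0138  0.1369]
wz 0.000942374445687083
```

Emit:
jog_arm --plan '[{"gripper": -1,"x": -0.007,"y": 0.014,"z": 0.05,"wx": 0,"wy": 0,"wz": 0},{"gripper": -1,"x": -0.007,"y": 0.014,"z": 0.1,"wx": 0,"wy": 0,"wz": 0},{"gripper": -1,"x": -0.007,"y": 0.014,"z": 0.137,"wx": 0,"wy": 0,"wz": 0},{"gripper": -1,"x": -0.007,"y": 0.014,"z": 0.137,"wx": 0,"wy": 0,"wz": 0},{"gripper": -1,"x": -0.007,"y": 0.014,"z": 0.137,"wx": 0,"wy": 0,"wz": 0},{"gripper": -1,"x": -0.007,"y": 0.014,"z": 0.137,"wx": 0,"wy": 0,"wz": 0}]'

```text
time: 9.8
tool_pos: [0.508, -0.2968, 0.1462]
tcp_rot: [[0.97, -0.245, 0.002], [-0.245, -0.97, -0.002], [0.003, 0.001, -1.0]]
contact_force: [-0.1, 0.0, -1.8]
finger_gap: 0.0237
gripper_force: 25.0
```

Run:
```python
from h import *
np.set_printoptions(precision=4,suppress=True)
fr((.5075,-.296,.145),(.5075,-.296,.12))
S=manip.get_state(); 
s=optics.get_image('scene'); t=optics.get_image('top'); cv2.imwrite('pics/scene6.png',s[:,:,::-1])
a=cv2.resize(s[115:165,260:310],None,fx=8,fy=8,interpolation=cv2.INTER_CUBIC);b=cv2.resize(t[180:230,400:450],None,fx=8,fy=8,interpolation=cv2.INTER_CUBIC)
cv2.imwrite('pics/c6.png',np.hstack([a,b])[:,:,::-1])
for z in(.072,.085): print(proj('scene',S['tool_pos']-[0,0,z]))
```

```text
t 9.8 tcp [ 0.508  -0.2968  0.1462] yaw -0.2473 tilt [ 0.0024 -0.0017] F [-0.06  0.   -1.82] gap 0.0237 grip 24.999625084747095
(0.5075, -0.296, 0.145) [-0.0017 -0.0017  0.0029]
(0.5075, -0.296, 0.12) [-0.0019 -0.0018  0.0654]
(np.float64(285.0028589527102), np.float64(140.7611481854197))
(np.float64(285.0770521757388), np.float64(144.60560055006954))
```

View pics/c6.png

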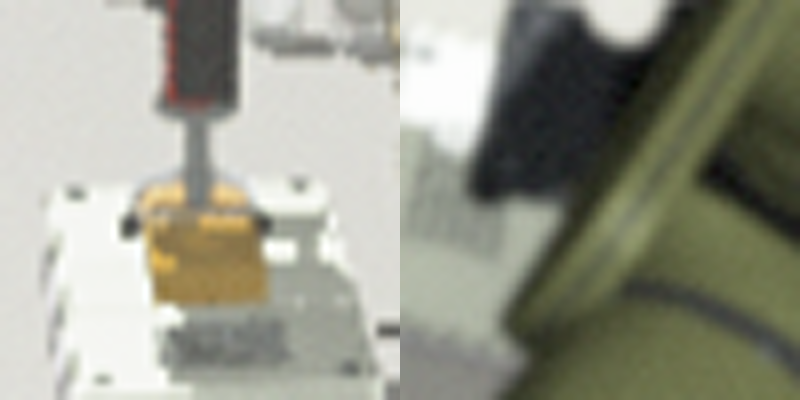

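The pin hangs directly above the boss, with the plunger at crop (200,200) and the boss centre at about (203,215). The hole is hidden but aligned by projection (285.0, 144.6 predicted, hole at 285,145). I lower slowly by about 21 mm.

Emit:
jog_arm --plan '[{"gripper": -1,"x": -0.001,"y": -0.002,"z": 0.01,"wx": 0,"wy": 0,"wz": 0},{"gripper": -1,"x": -0.001,"y": -0.002,"z": 0.018,"wx": 0,"wy": 0,"wz": 0},{"gripper": -1,"x": -0.001,"y": -0.002,"z": 0.026,"wx": 0,"wy": 0,"wz": 0},{"gripper": -1,"x": -0.001,"y": -0.002,"z": 0.034,"wx": 0,"wy": 0,"wz": 0},{"gripper": -1,"x": -0.001,"y": -0.002,"z": 0.041,"wx": 0,"wy": 0,"wz": 0},{"gripper": -1,"x": -0.001,"y": -0.002,"z": 0.047,"wx": 0,"wy": 0,"wz": 0},{"gripper": -1,"x": -0.001,"y": -0.002,"z": 0.047,"wx": 0,"wy": 0,"wz": 0}]'

```text
time: 10.6
tool_pos: [0.5066, -0.2952, 0.1249]
tcp_rot: [[0.97, -0.245, -0.001], [-0.245, -0.97, 0.001], [-0.001, -0.0, -1.0]]
contact_force: [0.9, -0.1, -1.9]
finger_gap: 0.0236
gripper_force: 25.0
```

Run:
```python
from h import *
fr((.5075,-.296,.12)); print(manip.get_state()['wrist_torque'].round(3))
```

```text
t 10.6 tcp [ 0.5066 -0.2952  0.1249] yaw -0.2475 tilt [-0.0008  0.0005] F [ 0.87 -0.14 -1.91] gap 0.0236 grip 24.999411376775242
(0.5075, -0.296, 0.12) [0.0027 0.0013 0.0123]
[ 0.067  0.037 -0.018]
```

Tip z is 0.053 with no upward force, so it is inside the hole. I continue down to just above the bar.

Emit:
jog_arm --plan '[{"gripper": -1,"x": 0.001,"y": 0.001,"z": 0.01,"wx": 0,"wy": 0,"wz": 0},{"gripper": -1,"x": 0.001,"y": 0.001,"z": 0.02,"wx": 0,"wy": 0,"wz": 0},{"gripper": -1,"x": 0.001,"y": 0.001,"z": 0.03,"wx": 0,"wy": 0,"wz": 0},{"gripper": -1,"x": 0.001,"y": 0.001,"z": 0.04,"wx": 0,"wy": 0,"wz": 0},{"gripper": -1,"x": 0.001,"y": 0.001,"z": 0.048,"wx": 0,"wy": 0,"wz": 0},{"gripper": -1,"x": 0.001,"y": 0.001,"z": 0.05,"wx": 0,"wy": 0,"wz": 0},{"gripper": -1,"x": 0.001,"y": 0.001,"z": 0.05,"wx": 0,"wy": 0,"wz": 0}]'

```text
time: 11.3
tool_pos: [0.507, -0.2958, 0.1053]
tcp_rot: [[0.97, -0.245, -0.0], [-0.245, -0.97, 0.0], [-0.0, -0.0, -1.0]]
contact_force: [-0.3, -0.0, -1.1]
finger_gap: 0.0234
gripper_force: 25.0
```

Emit:
jog_arm --plan '[{"gripper": -1,"x": 0,"y": 0,"z": 0.0025,"wx": 0,"wy": 0,"wz": 0},{"gripper": -1,"x": 0,"y": 0,"z": 0.005,"wx": 0,"wy": 0,"wz": 0},{"gripper": -1,"x": 0,"y": 0,"z": 0.005,"wx": 0,"wy": 0,"wz": 0},{"gripper": -1,"x": 0,"y": 0,"z": 0.005,"wx": 0,"wy": 0,"wz": 0}]'

```text
time: 11.7
tool_pos: [0.5072, -0.2959, 0.1036]
tcp_rot: [[0.97, -0.245, 0.0], [-0.245, -0.97, -0.0], [0.0, 0.0, -1.0]]
contact_force: [0.4, 0.5, -2.0]
finger_gap: 0.0234
gripper_force: 25.0
```

Run:
```python
from h import *
fr((.5075,-.296,.1)); print(manip.get_state()['wrist_torque'].round(3))
```

```text
t 11.7 tcp [ 0.5072 -0.2959  0.1036] yaw -0.2475 tilt [ 0.0001 -0.0001] F [ 0.43  0.5  -1.99] gap 0.0234 grip 24.99943149421597
(0.5075, -0.296, 0.1) [0.0009 0.0001 0.009 ]
[ 0.093 -0.049  0.001]
```

Emit:
jog_arm --plan '[{"gripper": -1,"x": 0,"y": 0,"z": 0.0035,"wx": 0,"wy": 0,"wz": 0},{"gripper": -1,"x": 0,"y": 0,"z": 0.007,"wx": 0,"wy": 0,"wz": 0},{"gripper": -1,"x": 0,"y": 0,"z": 0.0105,"wx": 0,"wy": 0,"wz": 0},{"gripper": -1,"x": 0,"y": 0,"z": 0.0105,"wx": 0,"wy": 0,"wz": 0},{"gripper": -1,"x": 0,"y": 0,"z": 0.0105,"wx": 0,"wy": 0,"wz": 0}]'

```text
time: 12.2
tool_pos: [0.5073, -0.296, 0.0996]
tcp_rot: [[0.97, -0.245, 0.0], [-0.245, -0.97, -0.0], [0.0, 0.0, -1.0]]
contact_force: [-0.5, 0.0, -0.1]
finger_gap: 0.0234
gripper_force: 25.0
```

Emit:
jog_arm --plan '[{"gripper": -1,"x": 0,"y": 0,"z": 0.003,"wx": 0,"wy": 0,"wz": 0},{"gripper": -1,"x": 0,"y": 0,"z": 0.006,"wx": 0,"wy": 0,"wz": 0},{"gripper": -1,"x": 0,"y": 0,"z": 0.006,"wx": 0,"wy": 0,"wz": 0},{"gripper": -1,"x": 0,"y": 0,"z": 0.006,"wx": 0,"wy": 0,"wz": 0}]'

```text
time: 12.6
tool_pos: [0.5073, -0.296, 0.0973]
tcp_rot: [[0.97, -0.245, 0.0], [-0.245, -0.97, -0.0], [0.001, 0.0, -1.0]]
contact_force: [0.1, 0.7, 2.6]
finger_gap: 0.0241
gripper_force: 25.0
```

Run:
```python
from h import *
S=np.array
y=S([.245,.9695]); 
p=manip.get_state()['tool_pos']
fr(*[(p[0]+y[0]*d,p[1]+y[1]*d,p[2]) for d in(.01,.02,.04)])
```

```text
t 12.6 tcp [ 0.5073 -0.296   0.0973] yaw -0.2475 tilt [ 0.0005 -0.0003] F [0.09 0.69 2.64] gap 0.0241 grip 25.000062403996708
(np.float64(0.5097894403707348), np.float64(-0.28631742908935126), np.float64(0.09725274219189355)) [ 0.    -0.025 -0.   ]
(np.float64(0.5122394403707349), np.float64(-0.27662242908935125), np.float64(0.09725274219189355)) [ 0.   -0.05 -0.  ]
(np.float64(0.5171394403707349), np.float64(-0.2572324290893513), np.float64(0.09725274219189355)) [ 0.  -0.1 -0. ]
```

Contact force rose by about 4 N at tip z of about 0.030, so the tip is on the bar. I start dragging with 20 mm, since the groove is at least 25 mm away.

Emit:
jog_arm --plan '[{"gripper": -1,"x": 0,"y": -0.003,"z": 0,"wx": 0,"wy": 0,"wz": 0},{"gripper": -1,"x": 0,"y": -0.008,"z": 0,"wx": 0,"wy": 0,"wz": 0},{"gripper": -1,"x": 0,"y": -0.013,"z": 0,"wx": 0,"wy": 0,"wz": 0},{"gripper": -1,"x": 0,"y": -0.018,"z": 0,"wx": 0,"wy": 0,"wz": 0},{"gripper": -1,"x": 0,"y": -0.023,"z": 0,"wx": 0,"wy": 0,"wz": 0},{"gripper": -1,"x": 0,"y": -0.028,"z": 0,"wx": 0,"wy": 0,"wz": 0},{"gripper": -1,"x": 0,"y": -0.033,"z": 0,"wx": 0,"wy": 0,"wz": 0},{"gripper": -1,"x": 0,"y": -0.038,"z": 0,"wx": 0,"wy": 0,"wz": 0},{"gripper": -1,"x": 0,"y": -0.043,"z": 0,"wx": 0,"wy": 0,"wz": 0},{"gripper": -1,"x": 0,"y": -0.047,"z": 0,"wx": 0,"wy": 0,"wz": 0},{"gripper": -1,"x": 0,"y": -0.05,"z": 0,"wx": 0,"wy": 0,"wz": 0},{"gripper": -1,"x": 0,"y": -0.05,"z": 0,"wx": 0,"wy": 0,"wz": 0}]'

```text
time: 13.8
tool_pos: [0.5121, -0.2762, 0.0969]
tcp_rot: [[0.97, -0.245, 0.0], [-0.245, -0.97, 0.0], [0.0, -0.0, -1.0]]
contact_force: [-0.0, -2.6, 1.5]
finger_gap: 0.0236
gripper_force: 25.0
```

Run:
```python
from h import *
fr(); print(manip.get_state()['wrist_torque'].round(3))
```

```text
t 13.8 tcp [ 0.5121 -0.2762  0.0969] yaw -0.2474 tilt [0.0001 0.0004] F [-0.02 -2.64  1.46] gap 0.0236 grip 25.002616121109895
[-0.635  0.012  0.025]
```

Emit:
jog_arm --plan '[{"gripper": -1,"x": 0,"y": -0.003,"z": 0,"wx": 0,"wy": 0,"wz": 0},{"gripper": -1,"x": 0,"y": -0.007,"z": 0,"wx": 0,"wy": 0,"wz": 0},{"gripper": -1,"x": 0,"y": -0.01,"z": 0,"wx": 0,"wy": 0,"wz": 0},{"gripper": -1,"x": 0,"y": -0.01,"z": 0,"wx": 0,"wy": 0,"wz": 0}]'

```text
time: 14.2
tool_pos: [0.5131, -0.2723, 0.0969]
tcp_rot: [[0.97, -0.245, -0.0], [-0.245, -0.97, 0.0], [-0.0, -0.0, -1.0]]
contact_force: [-0.1, -3.0, 1.8]
finger_gap: 0.0234
gripper_force: 25.0
```

Emit:
jog_arm --plan '[{"gripper": -1,"x": 0,"y": -0.003,"z": 0,"wx": 0,"wy": 0,"wz": 0},{"gripper": -1,"x": 0,"y": -0.007,"z": 0,"wx": 0,"wy": 0,"wz": 0},{"gripper": -1,"x": 0,"y": -0.01,"z": 0,"wx": 0,"wy": 0,"wz": 0},{"gripper": -1,"x": 0,"y": -0.01,"z": 0,"wx": 0,"wy": 0,"wz": 0}]'

```text
time: 14.6
tool_pos: [0.514, -0.2684, 0.0969]
tcp_rot: [[0.97, -0.245, 0.0], [-0.245, -0.97, 0.0], [-0.0, -0.0, -1.0]]
contact_force: [-0.8, -2.9, 1.6]
finger_gap: 0.0235
gripper_force: 25.0
```

Emit:
jog_arm --plan '[{"gripper": -1,"x": 0,"y": -0.003,"z": 0,"wx": 0,"wy": 0,"wz": 0},{"gripper": -1,"x": 0,"y": -0.007,"z": 0,"wx": 0,"wy": 0,"wz": 0},{"gripper": -1,"x": 0,"y": -0.01,"z": 0,"wx": 0,"wy": 0,"wz": 0},{"gripper": -1,"x": 0,"y": -0.01,"z": 0,"wx": 0,"wy": 0,"wz": 0}]'

```text
time: 15.0
tool_pos: [0.515, -0.2645, 0.0969]
tcp_rot: [[0.97, -0.245, 0.0], [-0.245, -0.97, 0.0], [-0.0, -0.0, -1.0]]
contact_force: [0.7, -3.1, 1.7]
finger_gap: 0.0235
gripper_force: 25.0
```

Emit:
jog_arm --plan '[{"gripper": -1,"x": 0,"y": -0.003,"z": 0,"wx": 0,"wy": 0,"wz": 0},{"gripper": -1,"x": 0,"y": -0.007,"z": 0,"wx": 0,"wy": 0,"wz": 0},{"gripper": -1,"x": 0,"y": -0.01,"z": 0,"wx": 0,"wy": 0,"wz": 0},{"gripper": -1,"x": 0,"y": -0.01,"z": 0,"wx": 0,"wy": 0,"wz": 0}]'

```text
time: 15.4
tool_pos: [0.516, -0.2607, 0.0969]
tcp_rot: [[0.97, -0.245, 0.0], [-0.245, -0.97, 0.0], [-0.0, -0.0, -1.0]]
contact_force: [-0.1, -2.7, 1.1]
finger_gap: 0.0234
gripper_force: 25.0
```

Emit:
jog_arm --plan '[{"gripper": -1,"x": 0,"y": -0.003,"z": 0,"wx": 0,"wy": 0,"wz": 0},{"gripper": -1,"x": 0,"y": -0.007,"z": 0,"wx": 0,"wy": 0,"wz": 0},{"gripper": -1,"x": 0,"y": -0.01,"z": 0,"wx": 0,"wy": 0,"wz": 0},{"gripper": -1,"x": 0,"y": -0.01,"z": 0,"wx": 0,"wy": 0,"wz": 0}]'

```text
time: 15.8
tool_pos: [0.517, -0.2568, 0.0969]
tcp_rot: [[0.97, -0.245, 0.0], [-0.245, -0.97, 0.0], [-0.0, -0.0, -1.0]]
contact_force: [0.4, -3.5, 2.0]
finger_gap: 0.0236
gripper_force: 25.0
```

Emit:
jog_arm --plan '[{"gripper": -1,"x": 0,"y": -0.003,"z": 0,"wx": 0,"wy": 0,"wz": 0},{"gripper": -1,"x": 0,"y": -0.007,"z": 0,"wx": 0,"wy": 0,"wz": 0},{"gripper": -1,"x": 0,"y": -0.01,"z": 0,"wx": 0,"wy": 0,"wz": 0},{"gripper": -1,"x": 0,"y": -0.01,"z": 0,"wx": 0,"wy": 0,"wz": 0}]'

```text
time: 16.2
tool_pos: [0.518, -0.2529, 0.0969]
tcp_rot: [[0.97, -0.245, 0.0], [-0.245, -0.97, 0.0], [-0.0, -0.0, -1.0]]
contact_force: [0.0, -3.1, 2.2]
finger_gap: 0.0233
gripper_force: 25.0
```

Emit:
jog_arm --plan '[{"gripper": -1,"x": 0,"y": -0.003,"z": 0,"wx": 0,"wy": 0,"wz": 0},{"gripper": -1,"x": 0,"y": -0.007,"z": 0,"wx": 0,"wy": 0,"wz": 0},{"gripper": -1,"x": 0,"y": -0.01,"z": 0,"wx": 0,"wy": 0,"wz": 0},{"gripper": -1,"x": 0,"y": -0.01,"z": 0,"wx": 0,"wy": 0,"wz": 0}]'

```text
time: 16.6
tool_pos: [0.519, -0.249, 0.0969]
tcp_rot: [[0.97, -0.245, 0.0], [-0.245, -0.97, 0.0], [-0.0, -0.0, -1.0]]
contact_force: [-0.6, -3.0, 1.5]
finger_gap: 0.0234
gripper_force: 25.0
```

Emit:
jog_arm --plan '[{"gripper": -1,"x": 0,"y": -0.003,"z": 0,"wx": 0,"wy": 0,"wz": 0},{"gripper": -1,"x": 0,"y": -0.007,"z": 0,"wx": 0,"wy": 0,"wz": 0},{"gripper": -1,"x": 0,"y": -0.01,"z": 0,"wx": 0,"wy": 0,"wz": 0},{"gripper": -1,"x": 0,"y": -0.01,"z": 0,"wx": 0,"wy": 0,"wz": 0}]'

```text
time: 17.0
tool_pos: [0.5196, -0.2443, 0.0963]
tcp_rot: [[0.97, -0.245, -0.001], [-0.245, -0.97, 0.002], [-0.001, -0.002, -1.0]]
contact_force: [0.1, 0.2, 0.0]
finger_gap: 0.0237
gripper_force: 25.0
```

Force vanished and z dipped, so it has probably dropped. I hold still and read.

Emit:
jog_arm --plan '[{"gripper": -1,"x": 0,"y": 0,"z": 0,"wx": 0,"wy": 0,"wz": 0},{"gripper": -1,"x": 0,"y": 0,"z": 0,"wx": 0,"wy": 0,"wz": 0}]'

```text
time: 17.2
tool_pos: [0.5196, -0.2444, 0.0964]
tcp_rot: [[0.97, -0.245, -0.001], [-0.245, -0.97, 0.002], [-0.001, -0.002, -1.0]]
contact_force: [-0.3, 1.2, -0.2]
finger_gap: 0.0236
gripper_force: 25.0
```

Run:
```python
from h import *
fr(); print(manip.get_state()['wrist_torque'].round(3))
```

```text
t 17.2 tcp [ 0.5196 -0.2444  0.0964] yaw -0.2476 tilt [-0.0008  0.0022] F [-0.33  1.2  -0.17] gap 0.0236 grip 25.000908337533474
[ 0.524 -0.132  0.02 ]
```

The bevel seems to rest on the groove's near edge (Fy forward, about 1.6 N of spring force left). I move 1.6 mm more.

Emit:
jog_arm --plan '[{"gripper": -1,"x": 0,"y": -0.002,"z": 0,"wx": 0,"wy": 0,"wz": 0},{"gripper": -1,"x": 0,"y": -0.004,"z": 0,"wx": 0,"wy": 0,"wz": 0},{"gripper": -1,"x": 0,"y": -0.004,"z": 0,"wx": 0,"wy": 0,"wz": 0}]'

```text
time: 17.5
tool_pos: [0.5199, -0.2439, 0.0967]
tcp_rot: [[0.97, -0.245, -0.001], [-0.245, -0.97, -0.0], [-0.001, 0.0, -1.0]]
contact_force: [-0.7, -0.1, -1.1]
finger_gap: 0.0233
gripper_force: 25.0
```

Run:
```python
from h import *
fr(); print(manip.get_state()['wrist_torque'].round(3))
```

```text
t 17.5 tcp [ 0.5199 -0.2439  0.0967] yaw -0.2473 tilt [-0.0009 -0.0001] F [-0.67 -0.1  -1.06] gap 0.0233 grip 25.00003471970558
[-0.016  0.215 -0.004]
```

Emit:
jog_arm --plan '[{"gripper": -1,"x": 0,"y": -0.001,"z": 0.003,"wx": 0,"wy": 0,"wz": 0},{"gripper": -1,"x": 0,"y": -0.002,"z": 0.006,"wx": 0,"wy": 0,"wz": 0},{"gripper": -1,"x": 0,"y": -0.002,"z": 0.008,"wx": 0,"wy": 0,"wz": 0},{"gripper": -1,"x": 0,"y": -0.002,"z": 0.008,"wx": 0,"wy": 0,"wz": 0},{"gripper": -1,"x": 0,"y": -0.002,"z": 0.008,"wx": 0,"wy": 0,"wz": 0}]'

```text
time: 18.0
tool_pos: [0.5204, -0.2432, 0.0936]
tcp_rot: [[0.97, -0.245, -0.0], [-0.245, -0.97, 0.0], [-0.0, -0.0, -1.0]]
contact_force: [0.6, -0.5, -2.1]
finger_gap: 0.0231
gripper_force: 25.0
```

Run:
```python
from h import *
fr(); print(manip.get_state()['wrist_torque'].round(3))
```

```text
t 18.0 tcp [ 0.5204 -0.2432  0.0936] yaw -0.2475 tilt [-0.0002  0.    ] F [ 0.61 -0.51 -2.13] gap 0.0231 grip 24.999819500371814
[-0.11   0.081  0.004]
```

No upward force at tip z of about 0.0216, so the tip is in the groove. I push home gently.

Emit:
jog_arm --plan '[{"gripper": -1,"x": 0,"y": 0,"z": 0.002,"wx": 0,"wy": 0,"wz": 0},{"gripper": -1,"x": 0,"y": 0,"z": 0.004,"wx": 0,"wy": 0,"wz": 0},{"gripper": -1,"x": 0,"y": 0,"z": 0.006,"wx": 0,"wy": 0,"wz": 0},{"gripper": -1,"x": 0,"y": 0,"z": 0.006,"wx": 0,"wy": 0,"wz": 0},{"gripper": -1,"x": 0,"y": 0,"z": 0.006,"wx": 0,"wy": 0,"wz": 0}]'

```text
time: 18.5
tool_pos: [0.5205, -0.2431, 0.0913]
tcp_rot: [[0.97, -0.245, -0.0], [-0.245, -0.97, 0.0], [-0.0, 0.0, -1.0]]
contact_force: [-1.2, -2.6, -1.7]
finger_gap: 0.0233
gripper_force: 25.0
```

Run:
```python
from h import *
fr(); print(manip.get_state()['wrist_torque'].round(3))
```

```text
t 18.5 tcp [ 0.5205 -0.2431  0.0913] yaw -0.2474 tilt [-0.  0.] F [-1.18 -2.57 -1.7 ] gap 0.0233 grip 24.999958095140755
[-0.17   0.032 -0.013]
```

Emit:
jog_arm --plan '[{"gripper": -1,"x": 0,"y": 0,"z": 0.001,"wx": 0,"wy": 0,"wz": 0},{"gripper": -1,"x": 0,"y": 0,"z": 0.001,"wx": 0,"wy": 0,"wz": 0},{"gripper": -0.2,"x": 0,"y": 0,"z": 0.001,"wx": 0,"wy": 0,"wz": 0},{"gripper": 0,"x": 0,"y": 0,"z": 0.001,"wx": 0,"wy": 0,"wz": 0},{"gripper": 0,"x": 0,"y": 0,"z": 0.001,"wx": 0,"wy": 0,"wz": 0},{"gripper": 0,"x": 0,"y": 0,"z": 0.001,"wx": 0,"wy": 0,"wz": 0},{"gripper": 0,"x": 0,"y": 0,"z": 0.001,"wx": 0,"wy": 0,"wz": 0},{"gripper": 0,"x": 0,"y": 0,"z": 0.001,"wx": 0,"wy": 0,"wz": 0}]'

```text
time: 19.3
tool_pos: [0.5205, -0.2431, 0.0909]
tcp_rot: [[0.97, -0.245, -0.0], [-0.245, -0.97, 0.0], [-0.0, -0.0, -1.0]]
contact_force: [-0.7, 0.7, -0.0]
finger_gap: 0.0475
gripper_force: 0.0
```

Emit:
jog_arm --plan '[{"gripper": 0,"x": 0,"y": 0,"z": -0.04,"wx": 0,"wy": 0,"wz": 0},{"gripper": 0,"x": 0,"y": 0,"z": -0.1,"wx": 0,"wy": 0,"wz": 0},{"gripper": 0,"x": 0,"y": 0,"z": -0.2,"wx": 0,"wy": 0,"wz": 0},{"gripper": 0,"x": 0,"y": 0,"z": -0.3,"wx": 0,"wy": 0,"wz": 0},{"gripper": 0,"x": 0,"y": 0,"z": -0.3,"wx": 0,"wy": 0,"wz": 0},{"gripper": 0,"x": 0,"y": 0,"z": -0.3,"wx": 0,"wy": 0,"wz": 0}]'

```text
time: 19.9
tool_pos: [0.5213, -0.2436, 0.2138]
tcp_rot: [[0.97, -0.245, 0.004], [-0.245, -0.97, -0.002], [0.004, 0.001, -1.0]]
contact_force: [-0.7, 0.4, -0.3]
finger_gap: 0.0481
gripper_force: 0.0
```

Run:
```python
from h import *
fr()
s=optics.get_image('scene'); cv2.imwrite('pics/scene7.png',s[:,:,::-1])
cv2.imwrite('pics/c7.png',cv2.resize(s[105:175,255:325],None,fx=8,fy=8,interpolation=cv2.INTER_CUBIC)[:,:,::-1])
for z in(.06,.065,.108): print(z,proj('scene',(.5205,-.2431,z)))
```

```text
t 19.9 tcp [ 0.5213 -0.2436  0.2138] yaw -0.2474 tilt [ 0.0038 -0.0022] F [-0.66  0.41 -0.27] gap 0.0481 grip 0.0
0.06 (np.float64(287.1005623077958), np.float64(152.37611105510976))
0.065 (np.float64(287.07502875139085), np.float64(150.86600026298674))
0.108 (np.float64(286.85131019206915), np.float64(137.63479167334177))
```

View pics/c7.png

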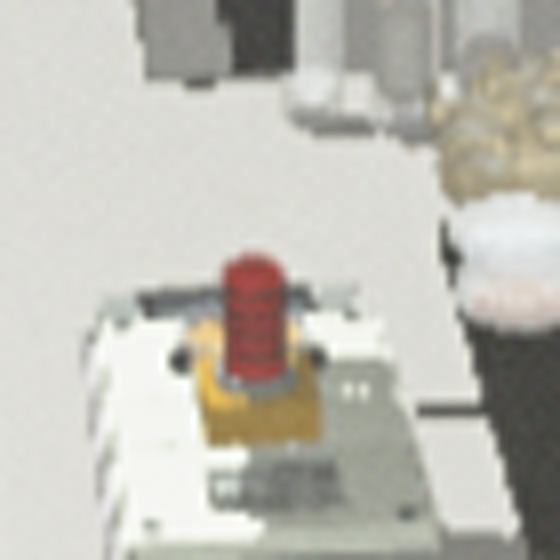

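The pin stands upright with its collar on the boss, and its top is at about (286.5,137), as predicted for flush. The gripper is clear, so I hand in.

Emit:
jog_arm --plan '[{"gripper": 0,"x": 0,"y": 0,"z": 0,"wx": 0,"wy": 0,"wz": 0},{"gripper": 0,"x": 0,"y": 0,"z": 0,"wx": 0,"wy": 0,"wz": 0},{"gripper": 0,"x": 0,"y": 0,"z": 0,"wx": 0,"wy": 0,"wz": 0}]'

```text
time: 20.25
tool_pos: [0.5199, -0.2428, 0.2095]
tcp_rot: [[0.97, -0.245, -0.002], [-0.245, -0.97, 0.001], [-0.002, -0.001, -1.0]]
contact_force: [1.1, 0.7, 0.3]
finger_gap: 0.0477
gripper_force: 0.0
```

```bash
python3 -c "
from rig import workorder
print(workorder.sign_off())"
```

```text
the job is handed in; nothing more can be done
None
```

The job is handed in at about 20 s (no verdict was returned): the pin dropped into the groove after about 54 mm of drag, was pushed home and released, and the last image shows it upright with its collar on the boss.

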